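# Shut the check box and hold its spring pull at the marker

### The job

A handheld terminal already lies in the check box on the packing bench. Shut the box's blue lid fully, and only then draw the red spring-return pull grip out of the side of the box until its white pointer stands over the green marker clip. Keep it there: finish while still holding the grip against its spring, and leave the other things on the bench where they are.

Things in the scene. Friction and masses are not known exactly. Their poses are not given: they have to be found in the camera images.
- checkbox: Grey check box fixed to the bench, 140 mm (its x) by 180 mm (its y), rim 90 mm high, walls 6 mm; origin at the centre of its underside, z up, turned up to 0.35 rad about z. Lid hinged on its +x edge (away from the robot); the pull leaves its -y side, over an aluminium track plate 8 mm high with a black scale rail 16 mm high, which reach to y = -280 mm, x -28 to +72 mm.
- lid (a joint): Hinge of the blue lid, rad: 0 = fully shut, grows as it opens upward and away from the robot; starts standing open between 1.2 and 1.75 (1.57 = upright), stop at 1.9. The lid is a plate 140 by 180 mm, 8 mm thick, weighing about 0.22 kg; its stiff hinge makes it stay at any angle, and 1 to 4 N at its free edge moves it either way.
- lid_hinge (a point): Point on the lid's hinge axis, middle of the box's width: 70 mm along x and 90.5 mm up in the checkbox frame. The lid's lower face passes through this axis (the plate's 8 mm lie on its outer side, which is on top when shut).
- lid_edge (a point): Middle of the lid's free edge (half way through its thickness), 140 mm from the hinge axis. A black lip 6 mm thick and 50 mm wide stands out 11 mm beyond it.
- pull: Upright red grip plate 14 mm thick (checkbox y), 50 mm wide (x), top 105 mm and foot 12 mm above the bench, on a 12 mm steel rod (axis 30 mm up) that enters the box. Origin on the bench under the plate's middle; axes as the checkbox's. Rests at y = -160 mm, x = 0 in the checkbox frame (63 mm free between plate and box); slides along checkbox -y by up to 90 mm.
- grip (a point): Middle of the pull's grip plate, 20 mm below its top (85 mm above the bench): a good place to pinch from above. A spring pulls the grip home with 5 N at rest plus 1 N for every 10 mm drawn; let go, it runs back.
- pointer (a point): White needle 3 mm wide on the pull's far (+x) side: this point is 50 mm from the middle of the plate along checkbox x, 28 mm above the bench, level in y with the plate's middle. It passes 4 mm above the marker clip.
- marker: Green marker clip fixed at a varying place on the black scale rail, 30 to 65 mm beyond the pointer's rest: 10 mm along checkbox y, 26 mm along x, 8 mm high, top 24 mm above the bench. Origin at the centre of its underside, x = 50 mm in the checkbox frame; axes as the checkbox's. The pull is at the mark when pointer and marker agree in checkbox y.
- terminal: Black handheld terminal, 60 by 100 by 26 mm, 0.22 kg, lying loose in the tray of the check box; origin at the centre of its underside.
- nest (a point): Middle of the tray floor of the check box, 45 mm above the bench.
- next_terminal: A second, like terminal lying on the bench left of the check box, to be left alone; origin at the centre of its underside.
- tape_roll: Brown roll of tape lying flat, 100 mm outside, 48 mm high, to be left alone; origin at the centre of its underside.
- pen: Blue pen 140 mm long, 10 mm thick, lying between box and robot, to be left alone; origin at its underside, middle.
- small_carton: Taped cardboard carton 140 by 100 by 70 mm at the back of the bench, to be left alone; origin at the centre of its underside.
- scanner: Grey and black hand scanner, 185 by 75 by 40 mm, lying at the right of the bench, to be left alone; origin on its underside.
- mug: Blue mug, 80 mm across, 90 mm high, at the right, to be left alone; origin at the centre of its underside.
There are look-alikes about, which are no part of the job. Leave any yellow look-alike of the terminal alone.

How it is judged:
By the outcome, as a careful person would: the job done as asked, in the order asked, and still so for the second after the job is handed in, while the arm keeps its last pose, push and grip.
It also fails if it takes over 45 s, if anything falls off the work surface, if the arm or the gripper's body presses on something with over 40 N, if the wrist force passes 120 N, or if a joint passes its speed limit or range.

### The arm

A 6-joint arm with a two-finger parallel gripper is mounted at the origin on the work surface. World frame = base frame: x ahead of the robot, y to its left, z up, the work surface at z = 0. Lengths are in m, angles in rad, forces in N, time in s.
With the tool pointing down it reaches from about 0.325 to 0.85 m from the base axis. Payload 15.5 kg.
Tool frame: the origin (TCP) lies on the centre line of the jaws, within the pads' length; the fingertips stand 11 mm ahead of it and the grasp point (between the pads) lies 8 mm behind it; z points along the fingers, y is the line along which they close (so a half turn about z gives the same grasp; the last joint's range is limited). The gripper opens to 91 mm and grips with 3 to 60 N. Pads are 32 mm wide; open, the fingers measure 118 mm over their backs; the gripper's body (76 mm by 178 mm) begins 60 mm behind the grasp point.
Start: joints at [-1.28, 0.494, 1.345, -0, 1.302, -0.096], TCP at [0.236, -0.579, 0.225] pointing down, gripper open.
Joint ranges: [-2.91, 2.91], [-0.82, 2.16], [0.22, 2.67], [-1.22, 4.37], [0.12, 2.79], [-3.08, 3.08]. Speed limits (rad/s): [1.89, 1.89, 2.57, 3.01, 3.01, 3.01].

### API

Orientations are given as a unit quaternion [w, x, y, z].
In Python, from workcell import move_ptp, servo_line, goto_joints, move_gripper, wait, inverse_kinematics, get_image, calibration, MotionError, hand_in, recognise, masks_of, read_time_s, read_qpos, read_joint_velocities, read_effort, read_eef_pos, read_tool_rot, read_ft_force, read_wrist_torque, read_gripper_width, read_grasp_force gives the robot as it stands. The module is installed in compiled form; this text tells all that it offers. Calls block until the motion is done:
- move_ptp(position, orientation): joint-space move of the TCP to a pose.
- servo_line(position, max_speed=0.15, ori=None, stop_force=None): straight line of the TCP; ori=None keeps the orientation; max_speed is the mean speed in m/s. With stop_force (N) it stops when the force on the tool has changed by that much, and returns True; else False.
- goto_joints(angles): joint-space move.
- move_gripper(opening): opening from 0.0 (shut) to 1.0 (fully open); the grip force is fixed at half the most; returns when the fingers have stopped.
- wait(seconds).
- inverse_kinematics(position, orientation): joint angles nearest the present ones, or None.
- get_image(name): name is "scene" or "top" or "wrist"; returns (picture, depth): 400x640x3 uint8, red, green, blue; 400x640 float32, m along the optical axis (not along the pixel's ray), 0 where there is no reading.
- calibration(name): a dict with "mtx" (3x3 intrinsics, pixels), "T" (4x4, takes a point from camera to world coordinates). Camera axes: x right, y up, looking along -z (the intrinsics and any distortion apply to the point x, -y, -z); pixel columns grow to the right and rows downward; lengths in m; the calibration is good to about 2 mm. A picture is of the moment at which its call begins: read the wrist's pose just before it. calibration takes no time and is no camera call; for the wrist camera it gives the pose at the moment of the call.
A pose or a line that the arm cannot do raises MotionError and nothing moves.
- hand_in(): hands the job in; it is judged then, once.
Trained networks look in the newest picture that a camera, given by its name, has taken for a name from the list of things; names that differ only in an ending like _2 or _b are one class to them, and where a whole thing is asked for, a point or a joint stands for the part that bears it (a point fixed in the world has none). Each returns a list of dicts, best first, with "confidence" (0 to 1); they miss things now and then, are a little off and sometimes report something else, mostly with a low value. They report only what shows in the picture. A call takes as long as a camera call. They do not tell look-alikes from the thing itself.
- recognise(label, camera): "bbox" ([centre column, centre row, width, height] in pixels, round what is visible of it).
- masks_of(label, camera): "mask" (400x640 bool, what is visible of it) and "bbox" ([centre column, centre row, width, height] in pixels, round what is visible of it).
Readings, each from a call of its own:
- read_time_s(): time.
- read_qpos(): joint angles.
- read_joint_velocities(): joint speeds.
- read_effort(): joint torques, N m.
- read_eef_pos(): TCP position.
- read_tool_rot(): TCP orientation.
- read_ft_force(): force on the tool from outside, world axes, zero at the start.
- read_wrist_torque(): the same for the moment, N m.
- read_gripper_width(): opening from 0.0 (shut) to 1.0 (fully open).
- read_grasp_force(): force on a finger pad.
Only numpy, scipy, OpenCV 4.12 (cv2) and the standard library are available. Lean on these libraries where they do the work, as an engineer would, in place of code of your own. Each camera call takes 0.05 s, during which the arm holds its last target. There are 200 camera calls.

## Working session

There is one attempt and no reset: what is moved stays moved. The work goes in short steps, each a Python script; the robot and the scene stay as the last script left them, time stands still between calls to the robot, and variables do not carry over. Pictures are saved under pics/ and viewed, at most 10 in all, crops included, and the job is handed in when it is done.

```bash
mkdir -p pics; cat > h.py <<'E'
import numpy as np, cv2
from workcell import *
def cloud(d,c):
    K,T=np.array(c["mtx"]),np.array(c["T"])
    v,u=np.mgrid[0:400,0:640]
    P=np.stack([(u-K[0,2])/K[0,0]*d,-(v-K[1,2])/K[1,1]*d,-d],-1)
    return P@T[:3,:3].T+T[:3,3]
def save(im,n): cv2.imwrite("pics/"+n,cv2.cvtColor(im,cv2.COLOR_RGB2BGR))
E
python3 - <<'E'
from h import *
for n in("scene","top"):
    im,d=get_image(n);c=calibration(n);save(im,n+"1.png");W=cloud(d,c);np.savez(n+".npz",im=im,W=W,d=d)
    print(n,{k:v for k,v in c.items() if k not in("mtx","T")})
    for l in("checkbox","lid","pull","marker","pointer"):
        for m in masks_of(l,n)[:3]:
            k=m["mask"]&(d>0);P=W[k]
            print(l,round(m["confidence"],2),np.round(m["bbox"]),k.sum(),np.round(np.median(P,0),3) if len(P) else "",np.round(P.min(0),3) if len(P) else "",np.round(P.max(0),3) if len(P) else "")
print(read_time_s())
E
```

```text
scene {}
checkbox 0.93 [360. 232. 104. 120.] 5901 [0.566 0.087 0.068] [ 0.426 -0.187 -0.002] [0.653 0.203 0.246]
lid 0.82 [351. 228.  38.  97.] 1932 [0.62  0.084 0.181] [ 0.466 -0.141  0.008] [0.652 0.16  0.246]
lid 0.73 [361. 231. 106. 117.] 5980 [0.569 0.088 0.067] [ 0.436 -0.189 -0.001] [0.653 0.203 0.246]
pull 0.74 [350. 191.  10.  18.] 181 [ 0.49  -0.046  0.087] [ 0.477 -0.062  0.026] [ 0.512 -0.04   0.109]
pull 0.67 [326. 197.   9.   6.] 46 [ 0.531 -0.104  0.024] [ 0.51  -0.119  0.007] [ 0.544 -0.096  0.029]
marker 0.67 [226. 148.  31.  38.] 1018 [ 0.669 -0.396  0.058] [ 0.588 -0.553 -0.001] [ 0.707 -0.371  0.096]
marker 0.16 [361. 232. 101. 115.] 5758 [0.569 0.088 0.069] [ 0.437 -0.187  0.   ] [0.653 0.202 0.246]
pointer 0.69 [352. 192.  18.  21.] 192 [ 0.49  -0.047  0.092] [ 0.475 -0.062  0.026] [ 0.512 -0.04   0.109]
pointer 0.5 [417. 315.  41.  48.] 1183 [0.573 0.289 0.027] [0.523 0.23  0.006] [0.615 0.341 0.032]
top {}
checkbox 0.58 [287. 214. 144.  82.] 5338 [0.527 0.023 0.043] [ 0.433 -0.189 -0.007] [0.676 0.219 0.248]
lid 0.88 [261. 186.  65.  23.] 292 [0.617 0.094 0.23 ] [ 0.577 -0.007 -0.006] [0.683 0.198 0.248]
pull 0.48 [303. 234.  25.  24.] 203 [ 0.504 -0.047  0.039] [ 0.473 -0.067  0.002] [ 0.52  -0.001  0.11 ]
marker 0.71 [238. 267.  52.   3.] 212 [0.412 0.158 0.008] [ 0.399  0.091 -0.006] [0.422 0.225 0.017]
pointer 0.73 [303. 229.  24.  17.] 155 [ 0.502 -0.05   0.101] [ 0.473 -0.067  0.004] [ 0.519 -0.004  0.11 ]
pointer 0.27 [439. 168.  40.  32.] 955 [ 0.668 -0.423  0.036] [ 0.627 -0.483 -0.005] [ 0.707 -0.371  0.095]
0.6
```

View pics/scene1.png

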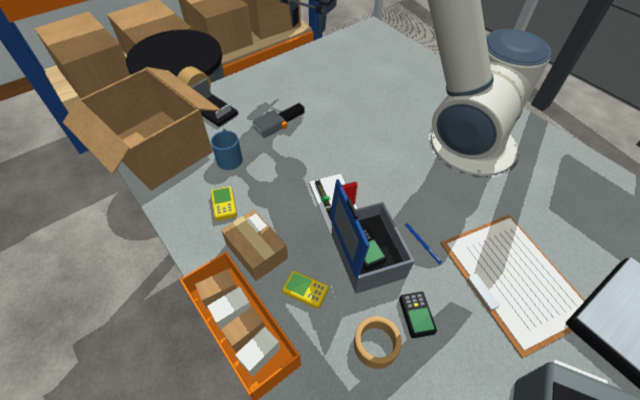

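View pics/top1.png

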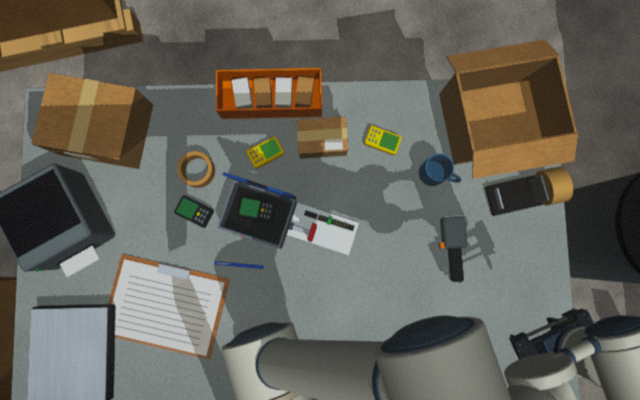

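The scene view shows the blue lid standing at about (350,228), the red grip at (350,191) and the green clip at about (326,200). In the top view the box is at (258,212), the grip at (311,232) and the clip at (330,220). The yellow terminals are decoys and stay out of it. Next I fit the box pose from colour and depth.

```bash
cat > fit.py <<'E'
from h import *
def feats(im,W,d,tag):
    hsv=cv2.cvtColor(im,cv2.COLOR_RGB2HSV);H,S,V=hsv[...,0].astype(int),hsv[...,1],hsv[...,2]
    X,Y,Z=W[...,0],W[...,1],W[...,2]
    reg=(d>0)&(X>.38)&(X<.72)&(Y>-.24)&(Y<.24)
    red=reg&((H<8)|(H>172))&(S>140)&(V>60)
    green=reg&(H>45)&(H<85)&(S>120)&(Z<.045)&(Y<.0)
    blue=reg&(H>100)&(H<130)&(S>120)&(Z>.06)
    for n,m in(("red",red),("redtop",red&(Z>.098)),("green",green),("bluelid",blue)):
        P=W[m]
        if len(P): print(tag,n,len(P),np.round(np.median(P,0),4),np.round(P.min(0),3),np.round(P.max(0),3))
    return reg,red,green,blue
E
python3 - <<'E'
from fit import *
for n in("top","scene"):
    f=np.load(n+".npz");im,W,d=f["im"],f["W"],f["d"]
    reg,red,green,blue=feats(im,W,d,n)
    rim=reg&(np.abs(W[...,2]-.09)<.006)&(W[...,1]>-.05)&~blue&~red
    P=W[rim][:,:2].astype(np.float32)
    if len(P):print("rim",len(P),cv2.minAreaRect(P*1000))
    B=W[blue]; 
    if len(B)>50:
        c=np.median(B,0);q=B[np.linalg.norm(B-c,axis=1)<.14];c=q.mean(0);_,s,v=np.linalg.svd(q-c,full_matrices=False);print("lid normal",v[2],"s",s/np.sqrt(len(q)),c)
E
python3 -c "
import cv2
a=cv2.imread('pics/top1.png')[160:280,200:370];cv2.imwrite('pics/topc.png',cv2.resize(a,None,fx=4.6,fy=4.6,interpolation=2))"
```

```text
top red 71 [ 0.4945 -0.0552  0.1044] [ 0.473 -0.064  0.098] [ 0.516 -0.044  0.11 ]
top redtop 71 [ 0.4945 -0.0552  0.1044] [ 0.473 -0.064  0.098] [ 0.516 -0.044  0.11 ]
top green 27 [ 0.5316 -0.1045  0.0246] [ 0.523 -0.111  0.01 ] [ 0.541 -0.098  0.03 ]
top bluelid 193 [0.6021 0.0527 0.2294] [ 0.577 -0.01   0.093] [0.643 0.158 0.242]
rim 519 ((552.796630859375, 95.63963317871094), (181.29393005371094, 145.1019744873047), 70.79214477539062)
lid normal [-0.94224915  0.33170698 -0.04622787] s [0.05785546 0.02835415 0.0018884 ] [0.60730992 0.07206028 0.21849905]
scene red 176 [ 0.4915 -0.0467  0.0895] [ 0.477 -0.062  0.024] [0.601 0.066 0.243]
scene redtop 65 [ 0.4953 -0.0493  0.1055] [ 0.477 -0.062  0.098] [0.601 0.066 0.243]
scene green 32 [ 0.5338 -0.1043  0.0244] [ 0.524 -0.11   0.015] [ 0.544 -0.099  0.028]
scene bluelid 1113 [0.6246 0.1035 0.201 ] [ 0.542 -0.012  0.061] [0.653 0.16  0.238]
rim 529 ((511.36163330078125, 97.03437805175781), (262.0685119628906, 131.2864532470703), 50.381126403808594)
lid normal [ 0.94123173 -0.32623027  0.0875022 ] s [0.05790161 0.04746299 0.00197475] [0.62227329 0.09150031 0.18144522]
```

View pics/topc.png

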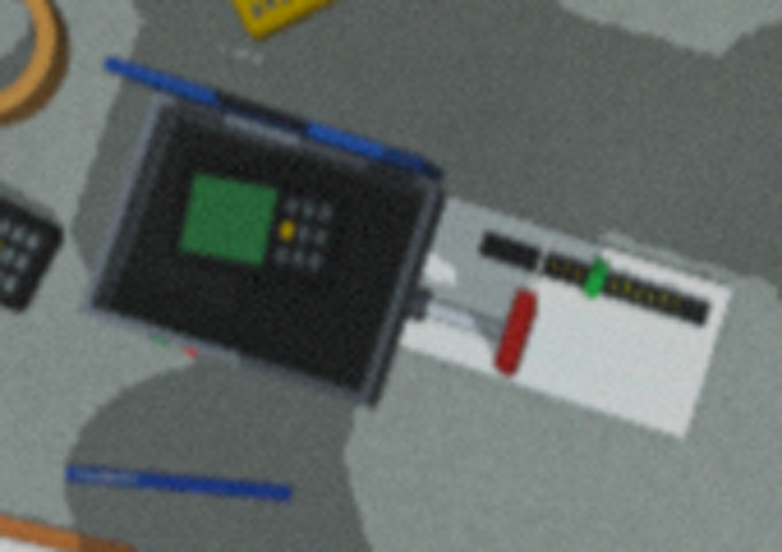

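```bash
cat > b.py <<'E'
from h import *
from scipy.spatial.transform import Rotation as R
t=-0.333; C=np.array([.548,.097,0.])
Rb=R.from_euler("z",t)
w=lambda x,y,z: C+Rb.apply([x,y,z])
def quat(s):
    y=s*Rb.apply([0,1,0]);z=np.array([0,0,-1.]);M=np.stack([np.cross(y,z),y,z],1)
    return R.from_matrix(M).as_quat()[[3,0,1,2]]
def lidpt(th,r,gap=0):  # TCP so that the near bottom corner of the tip touches the outer face
    x=.07-r*np.cos(th)+(.008+gap)*np.sin(th); z=.0905+r*np.sin(th)+(.008+gap)*np.cos(th)
    return w(x+.016,0,z+.011)
E
python3 - <<'E'
from b import *
for s in(1,-1):
    for p in(lidpt(1.5,.118,.03),lidpt(0,.118),w(0,-.16,.093)):
        q=inverse_kinematics(p,quat(s));print(s,np.round(p,3),None if q is None else np.round(q,2))
E
```

```text
1 [0.657 0.059 0.222] [-0.    0.55  1.26 -0.    1.34 -1.24]
1 [0.518 0.107 0.11 ] [ 0.09  0.51  1.71 -0.    0.92 -1.15]
1 [ 0.496 -0.054  0.093] [-0.23  0.5   1.8  -0.    0.84 -1.47]
-1 [0.657 0.059 0.222] [-0.    0.55  1.26 -0.    1.34  1.9 ]
-1 [0.518 0.107 0.11 ] [ 0.09  0.51  1.71 -0.    0.92  2.  ]
-1 [ 0.496 -0.054  0.093] [-0.23  0.5   1.8  -0.    0.84  1.68]
```

```bash
python3 - <<'E'
from b import *
q=quat(1)
move_gripper(0.0)
p=lidpt(1.5,.118,.04)
move_ptp([p[0]-.02,p[1]-.18,.33],q)
move_ptp([p[0],p[1],.33],q)
servo_line(p,.15)
f0=np.array(read_ft_force())
for th in np.linspace(1.45,.12,9):
    servo_line(lidpt(th,.118),.12)
    print(round(th,2),np.round(np.array(read_ft_force())-f0,1),np.round(read_eef_pos(),3))
e=lidpt(0,.118); print(servo_line(e-[0,0,.012],.04,stop_force=14),np.round(np.array(read_ft_force())-f0,1),np.array(read_eef_pos())-e)
im,d=get_image("scene");save(im,"scene2.png");print(read_time_s())
E
python3 -c "
import cv2
a=cv2.imread('pics/scene2.png')[140:320,250:470];cv2.imwrite('pics/s2c.png',cv2.resize(a,None,fx=3,fy=3,interpolation=2))"
```

```text
1.45 [-0.2 -0.5 -1.3] [0.624 0.071 0.22 ]
1.28 [ 0.3  0.4 -0.6] [0.605 0.077 0.217]
1.12 [-0.4  0.6 -0.5] [0.588 0.083 0.211]
0.95 [ 0.7 -0.8 -0.8] [0.571 0.089 0.202]
0.78 [ 1.1 -0.4 -1.1] [0.556 0.094 0.191]
0.62 [1.6 0.5 0.2] [0.543 0.099 0.177]
0.45 [ 0.3  0.  -0.7] [0.533 0.102 0.161]
0.29 [ 0.6 -1.1 -0.6] [0.525 0.105 0.143]
0.12 [ 0.2 -0.9 -1. ] [0.52  0.107 0.124]
True [-2.4 -0.8 16. ] [ 0.00129546 -0.00021666  0.0001427 ]
9.375
```

View pics/s2c.png

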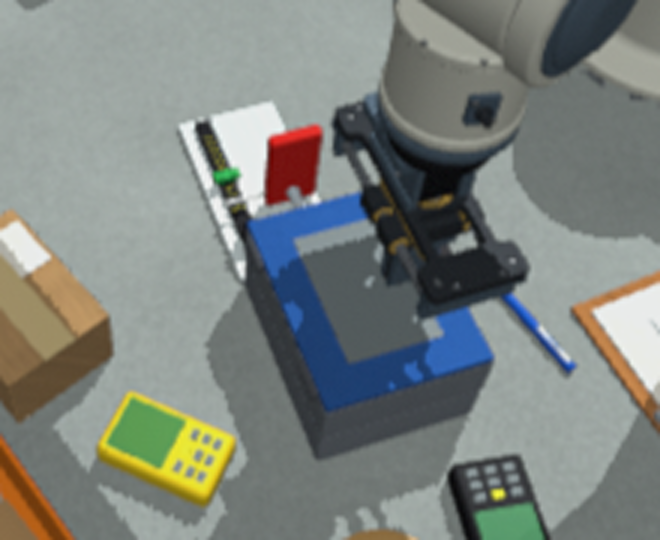

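The lid lies flat and the 16 N stop came at the expected height, so it is shut. Next I move above the grip and look from close by.

```bash
python3 - <<'E'
from fit import *
from b import *
q=quat(1)
p=np.array(read_eef_pos()); servo_line(p+[0,0,.10],.2)
move_gripper(0.6)
move_ptp(w(0,-.18,.26),q)
c=calibration("wrist");im,d=get_image("wrist");W=cloud(d,c);save(im,"w1.png");np.savez("w1.npz",im=im,W=W,d=d)
reg,red,green,blue=feats(im,W,d,"w")
for n,m in(("redtop",red&(np.abs(W[...,2]-.105)<.006)),("green",green&(W[...,2]>.019))):
    P=Rb.inv().apply(W[m]-C)
    if len(P): print(n,np.round(np.median(P,0),4),np.round(np.percentile(P,2,axis=0),4),np.round(np.percentile(P,98,axis=0),4),cv2.minAreaRect((W[m][:,:2]*1000).astype(np.float32)))
P=Rb.inv().apply(W[blue]-C)
if len(P): A=np.c_[P[:,:2],np.ones(len(P))];print("lid plane",np.linalg.lstsq(A,P[:,2],rcond=None)[0],np.median(P,0))
im2,d2=get_image("scene");W2=cloud(d2,calibration("scene"));_,_,_,b2=feats(im2,W2,d2,"s");P=Rb.inv().apply(W2[b2]-C);P=P[(P[:,2]<.12)&(P[:,2]>.094)];A=np.c_[P[:,:2],np.ones(len(P))];print("lid scene",np.linalg.lstsq(A,P[:,2],rcond=None)[0],np.median(P,0))
print(read_time_s())
E
```

```text
w red 979 [ 0.4908 -0.0529  0.104 ] [ 0.471 -0.067  0.015] [ 0.546 -0.04   0.107]
w redtop 775 [ 0.4944 -0.0532  0.1044] [ 0.471 -0.067  0.098] [ 0.52  -0.04   0.107]
w green 195 [ 0.5302 -0.1028  0.0238] [ 0.518 -0.111  0.011] [ 0.544 -0.095  0.026]
w bluelid 14932 [0.5175 0.1073 0.0985] [ 0.43  -0.141  0.061] [0.641 0.204 0.369]
redtop [-0.0016 -0.1595  0.1044] [-0.0238 -0.1659  0.1009] [ 0.0223 -0.1526  0.1061] ((495.4455261230469, -53.13161849975586), (13.833697319030762, 48.5878791809082), 71.04167175292969)
green [ 0.0486 -0.1951  0.0238] [ 0.0372 -0.1999  0.021 ] [ 0.0611 -0.1904  0.0258] ((531.294677734375, -103.79385375976562), (9.507527351379395, 25.844711303710938), 70.45988464355469)
lid plane [-0.01832635 -0.29876806  0.10529275] [-0.03200767 -0.0024901   0.09852317]
s red 341 [ 0.5016 -0.0511  0.0741] [ 0.477 -0.063  0.018] [ 0.521 -0.041  0.109]
s redtop 78 [ 0.4995 -0.0525  0.105 ] [ 0.477 -0.063  0.098] [ 0.521 -0.042  0.109]
s green 33 [ 0.5351 -0.1038  0.0247] [ 0.524 -0.111  0.015] [ 0.545 -0.098  0.03 ]
s bluelid 2285 [0.5649 0.1111 0.0997] [ 0.458 -0.01   0.089] [0.645 0.201 0.105]
lid scene [-0.00070786 -0.0029785   0.0996849 ] [0.01065382 0.01753026 0.09969167]
11.8417
```

View pics/w1.png

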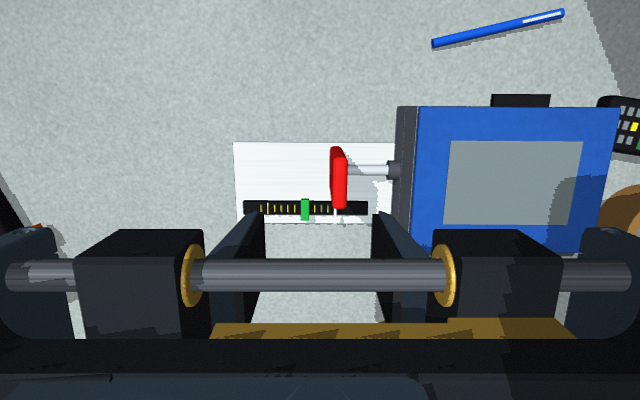

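The wrist view shows the red grip at (339,178), the green clip at (305,209) and the lid flat, with a fitted slope of about 0.001. The draw needed is about 35.7 mm. Next I pinch the grip and draw it.

```bash
python3 - <<'E'
from fit import *
from b import *
servo_line(w(-.001,-.1593,.16),.2); servo_line(w(-.001,-.1593,.077),.1)
move_gripper(0.0); print("grip",read_gripper_width()*91,read_grasp_force())
p=np.array(read_eef_pos()); print(Rb.inv().apply(p-C))
servo_line(p+Rb.apply([0,-.0357,0]),.05)
wait(.3);print("moved",Rb.inv().apply(np.array(read_eef_pos())-p),np.round(Rb.inv().apply(read_ft_force()),1),read_grasp_force())
for n in("wrist","scene","top"):
    c=calibration(n);im,d=get_image(n);W=cloud(d,c);save(im,n+"3.png");np.savez(n+"3.npz",im=im,W=W,d=d)
    reg,red,green,blue=feats(im,W,d,n)
    for k,m in(("red",red&(W[...,2]>.03)),("green",green&(W[...,2]>.019))):
        P=Rb.inv().apply(W[m]-C)
        if len(P): print(k,np.round(np.median(P,0),4),np.round(np.percentile(P,[3,97],axis=0),4).tolist())
print(read_time_s())
a=cv2.imread("pics/wrist3.png");b=cv2.imread("pics/scene3.png")[140:240,270:430]
cv2.imwrite("pics/c3.png",cv2.resize(b,None,fx=4,fy=4,interpolation=2))
E
```

```text
grip 13.888491026193835 29.992986917495728
[-0.00097825 -0.15945569  0.07703091]
moved [-2.16283862e-04 -3.50897268e-02  8.85196749e-06] [-1.8  7.8  1.4] 29.9929216504097
wrist red 3209 [ 0.4664 -0.0818  0.1036] [ 0.459 -0.099  0.016] [ 0.506 -0.073  0.107]
wrist redtop 2182 [ 0.4727 -0.0846  0.1043] [ 0.459 -0.099  0.098] [ 0.506 -0.073  0.107]
wrist bluelid 10649 [0.4836 0.034  0.0983] [ 0.421 -0.154  0.067] [0.552 0.06  0.186]
red [-0.0187 -0.194   0.1036] [[-0.0254, -0.2004, 0.0415], [0.017, -0.1877, 0.1056]]
scene red 142 [ 0.502  -0.0879  0.0525] [ 0.469 -0.097  0.017] [ 0.51  -0.074  0.108]
scene redtop 19 [ 0.5041 -0.0903  0.1041] [ 0.497 -0.097  0.098] [ 0.51  -0.087  0.108]
scene green 16 [ 0.5362 -0.1022  0.0224] [ 0.526 -0.106  0.016] [ 0.545 -0.099  0.026]
scene bluelid 2275 [0.5641 0.1118 0.0997] [ 0.459 -0.012  0.089] [0.645 0.202 0.104]
red [ 0.0184 -0.1895  0.0589] [[-0.0146, -0.1957, 0.0317], [0.025, -0.1874, 0.1071]]
green [ 0.0542 -0.1922  0.0233] [[0.0444, -0.1936, 0.0209], [0.062, -0.1903, 0.0257]]
top bluelid 2032 [0.5456 0.0978 0.0985] [ 0.456 -0.019  0.078] [0.642 0.202 0.446]
15.5
```

View pics/wrist3.png

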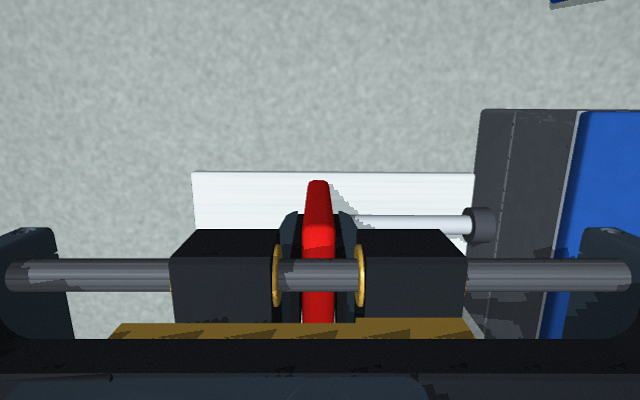

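View pics/c3.png

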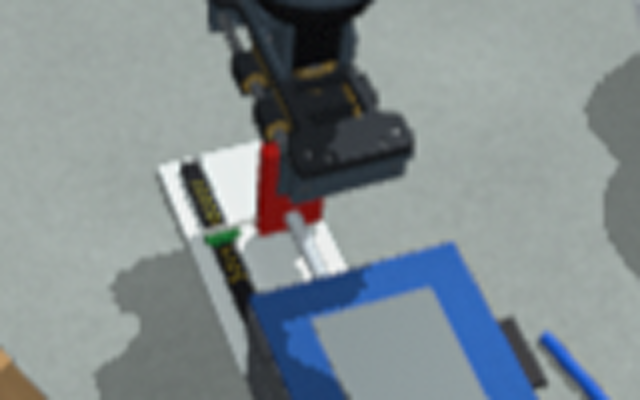

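The wrist view shows the grip held at (318,250). The scene crop shows the white pointer over the clip at about (222,236). The arm sagged about 0.6 mm against the spring, so I make a small correction and check the pointer against the clip.

```bash
python3 - <<'E'
from b import *
p=np.array(read_eef_pos()); tgt=w(-.001,-.1957,.077)  # leads by the sag
servo_line(tgt,.03); wait(.3)
print(Rb.inv().apply(np.array(read_eef_pos())-C),read_grasp_force())
c=calibration("scene");K,T=np.array(c["mtx"]),np.linalg.inv(c["T"])
def px(P): q=T[:3,:3]@P+T[:3,3]; q=q*[1,-1,-1]; q=K@q; return q[:2]/q[2]
im,d=get_image("scene");save(im,"scene4.png")
for y in np.arange(-.206,-.182,.002):
    a=px(w(.05,y,.024)); print(round(y,3),np.round(a,1),cv2.getRectSubPix(im,(1,1),tuple(map(float,a)))[0,0])
print("pointer px if y=-.195",px(w(.05,-.195,.028)),px(w(.05,-.195,.024)))
a=px(w(.05,-.195,.026)).astype(int);cv2.imwrite("pics/c4.png",cv2.resize(cv2.cvtColor(im[a[1]-15:a[1]+15,a[0]-20:a[0]+20],cv2.COLOR_RGB2BGR),None,fx=16,fy=16,interpolation=0));print(a,read_time_s())
E
```

```text
[-0.0011934  -0.19508636  0.07701421] 29.99323546886444
-0.206 [324.3 194.8] [82 78 60]
-0.204 [324.6 195.4] [106 105  91]
-0.202 [324.8 195.9] [132 134 124]
-0.2 [325.  196.4] [130 140 127]
-0.198 [325.3 197. ] [118 141 121]
-0.196 [325.5 197.5] [ 83 131  93]
-0.194 [325.7 198. ] [ 48 121  65]
-0.192 [326.  198.6] [ 33 111  53]
-0.19 [326.2 199.1] [25 98 44]
-0.188 [326.4 199.6] [24 77 38]
-0.186 [326.7 200.2] [28 60 33]
-0.184 [326.9 200.7] [39 48 28]
pointer px if y=-.195 [325.65589959 196.89784518] [325.6258634  197.76268155]
[325 197] 16.1
```

View pics/c4.png

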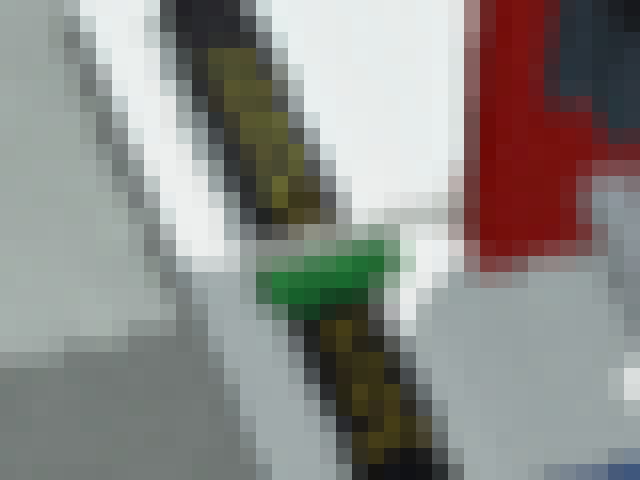

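The crop shows the white needle lying across the clip at scene pixel (325,196.5). That agrees with the predicted row of 196.9, and the lid is still shut, so I hand in while holding.

```bash
python3 -c "
from workcell import *
print(hand_in())"
```

```text
the job is handed in; nothing more can be done
None
```

I shut the lid fully, then drew the grip about 35.6 mm so the white pointer stands over the green clip; I handed in at about 16 s with the gripper still holding it, and the result of the judging was not shown.

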